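Line the hand stamp up over the clay strip

ROBOT

A 6-joint arm with a two-finger parallel gripper is mounted at the origin on a cart in front of the work surface, level with it; the furniture and walls round the work are solid. World frame = base frame: x ahead of the robot, y to its left, z up, the work surface at z = 0. Lengths are in mm, angles in rad, forces in N, time in s.
With the tool pointing down it reaches from about 350 to 875 mm from the base axis. Payload 4.2 kg.
Tool frame: the origin (TCP) lies midway between the tips of the shut fingers; the grasp point (between the pads) lies 19 mm behind it (tcp_to_grasp is the distance from the TCP to the grasp point, in mm); z points along the fingers, y is the line along which they close (so a half turn about z gives the same grasp; the last joint's range is limited). The gripper opens to 85 mm and grips with 20 to 120 N. Pads are 22 mm wide; open, the fingers measure 114 mm over their backs; the gripper's body (76 mm by 85 mm) begins 54 mm behind the grasp point. The pads swing forward as they close: fully open they stand 13 mm farther back than shut.
Start: joints at [-0.982, 0.385, 0.008, 0, -1.194, -0.259], TCP at [202.424, -591.29, 231.312] pointing down, gripper open.
Joint ranges: [-3.14, 3.14], [-1.21, 2.06], [-1.07, 1.41], [-3.16, 2.05], [-2.99, -0.16], [-3.1, 3.1]. Speed limits (rad/s): [2.79, 2.79, 3.14, 3.14, 3.14, 3.14].

INTERFACE

Orientations are given as a unit quaternion [x, y, z, w].
In Python, from bench import read_state, get_image, job_done, tcp_to_grasp gives the robot as it stands.
- The arm moves only by the tool jog_arm, never from a script. Its argument "plan" is a list of rows, each a list of 3 entries, a list of its own where there are three numbers: the finger opening in mm, from 0 to 85.4, then the shift along the tool's x, y, z as a fraction of full scale, then the turn, a rotation vector about the tool's x, y, z as a fraction of full scale. A call has 1 to 10 rows; each row is the pose to reach, as a shift and turn from the pose commanded when the call began, along the tool's axes at that moment; what a row does not reach only later rows make up. Full scale, the value 1, is 0.1 m for a shift and 60 degrees for a turn. A row lasts 1/8 s, in which the tool goes at most 62.5 mm and 10.7 degrees, less where a joint would pass 70% of its speed; a pose out of reach is approached as far as the arm can. A call with a number of a shift or a turn outside -1 to 1 is refused whole. A call with a gripper value outside its range is refused whole. The fingers move at their own pace and stop on an object; the grip force is fixed at half the most. Time passes only in rows, so rows that repeat a pose let the fingers close. It gives the time, the measured TCP pose, the force, the opening and the grip force at its end, in the units of the state.
- read_state(): the state, without advancing time (a new reading comes with each control period).
- get_image(name): name is "scene" or "top"; returns a dict with "img" (384x512x3 uint8, red, green, blue), "range_z" (384x512 float32, mm along the optical axis (not along the pixel's ray), 0 where there is no reading), "intrinsics" (3x3 intrinsics, pixels), "extrinsics" (4x4, takes a point from camera to world coordinates). Camera axes: x right, y down, z forward; pixel columns grow to the right and rows downward; lengths in mm; the calibration is good to about 2 mm. A picture is of the moment at which its call begins.
- job_done(): hands the job in; it is judged then, once.
The state is a dict: "clock": time; "joints": joint angles; "joint_vel": joint speeds; "joint_efforts": joint torques, N m; "position": TCP position; "ee_rot": TCP orientation; "contact_force": force on the tool from outside, world axes, zero at the start; "wrist_torque": the same for the moment, N m; "gripper_width": finger opening in mm; "grasp_force": force on a finger pad.
Only numpy, scipy, OpenCV 4.12 (cv2) and the standard library are available. Lean on these libraries where they do the work, as an engineer would, in place of code of your own. Each camera call takes 0.05 s, during which the arm holds its last target. There are 200 camera calls.

TASK

Get the clay strip ready for stamping: first push the open drawer of the small wooden jig fully home until it clicks in. Then pick up the wooden hand stamp by its grip, carry it over the pots and bottle standing in between without disturbing them, and hold it level about a centimetre above the clay strip, squarely over it and lined up with its length, never touching the clay or the jig with it. Finish like that, still holding the stamp still in the air; do not put it down or let go.

Things in the scene. Friction and masses are not known exactly. Their poses are not given: they have to be found in the camera images.
- jig: Low wooden stamping jig, fixed to the counter, 94 (x) x 150 (y) mm, rails 30 mm high; the origin lies on the counter 3 mm in front of the base's centre. Its +x points from the open front (where the drawer comes out) to the back, its y across it, z up. The drawer slides in it.
- drawer (a joint): How far the jig's drawer stands open, in m: 0 is fully home, it grows as the drawer comes out along the jig's -x; stop at 0.075. It starts 0.03 to 0.06 open. Sliding takes about 1 N; over the last 10 mm a spring ball catch resists with up to about 4 N, then pulls the drawer home from about 3 mm.
- drawer_pull (a point): Middle of the brass bar pull on the drawer's front: a round bar 8 mm thick, 56 mm long across the jig (along its y), its centre 26 mm above the counter and 22 mm before the front panel (panel 146 mm wide, its top 43.5 mm above the counter). Moves with the drawer; axes as the jig's.
- strip_top (a point): Centre of the upper face of the pale rolled clay strip that lies fast on the drawer's bed, 25 mm above the counter; axes as the jig's: the strip is 36 mm along x and 120 mm along y, 7 mm thick. Moves with the drawer, so it is 71 mm behind the pull. The rails beside it stand 5 mm higher than the strip, 9 mm clear of its ends; the drawer's front panel is 18.5 mm higher, its inner face 21 mm from the strip's near edge.
- stamp: Wooden hand stamp, 0.1 to 0.25 kg, stands on its foot on the counter: foot 36 mm (x) x 120 mm (y) x 12 mm high, on it an upright grip 16 mm wide (x) and 70 mm long (y) that ends 54 mm above the underside. Origin at the middle of the underside; y along its length, z up. Turned end for end it is the same.
- stamp_grip (a point): Point at the middle of the stamp's grip, 38 mm above its underside; axes as the stamp's.
- water_pot: Speckled clay water pot, 68 mm wide, 63 mm high, stands between stamp and jig; origin at the middle of its underside. Leave it where it is.
- slip_bottle: White squeeze bottle with a pointed nozzle, 41 mm wide, 112 mm high, stands between stamp and jig; origin at the middle of its underside. Leave it where it is.
- test_pinch_pot: Small pale pinch pot, 62 mm wide, 38 mm high, stands between stamp and jig; origin at the middle of its underside. Leave it where it is.

How it is judged (in metres and radians):
On the way, in this order (a step that is already met when the one before it is completed fails the run):
1. the drawer is home in its catch, the stamp still standing on the counter (value of joint drawer below 0.003 m and height (world z) of stamp below 0.01 m), for 0.2 s.
2. the stamp is carried in the fingers, higher than the strip (height (world z) of stamp above 0.05 m and contact force between stamp and the fingers above 0.5 N), for 0.2 s.
At the end, for the whole second after the job is handed in: Drawer home (within 3 mm); stamp held in the fingers, still and touching no part of the jig, upright within 0.1 rad, its underside 3 to 20 mm above the clay, its centre over the strip's within 7 mm across and 8 mm along, its length within 0.1 rad of the strip's (value of joint drawer below 0.003 m and contact force between stamp and the fingers above 0.5 N and contact force between stamp and jig below 0.05 N and x of stamp in the frame of strip_top between -0.007 and 0.007 m and y of stamp in the frame of strip_top between -0.008 and 0.008 m and z of stamp in the frame of strip_top between 0.003 and 0.02 m and angle between the y axis of stamp and the y axis of strip_top, either way round below 0.1 rad and angle between stamp's own z axis and vertical below 0.1 rad and linear speed of stamp below 0.02 m/s); the arm keeps its last pose, push and grip.
It fails at once if the stamp touches the clay or the jig (contact force between stamp and jig above 0.3 N).
It fails at once if the water pot, squeeze bottle or pinch pot is moved more than 20 mm or tipped (distance of any of water_pot, slip_bottle, test_pinch_pot from where it was at the start of the episode above 0.02 m or angle between any of water_pot, slip_bottle, test_pinch_pot's own z axis and vertical above 0.35 rad).
It also fails if it takes over 51 s, if anything falls off the work surface, if the arm or the gripper's body presses on something with over 40 N, if the wrist force passes 120 N, or if a joint passes its speed limit or range.

## Working session

There is one attempt and no reset: what is moved stays moved. The work goes in short steps, Python scripts to look and compute and a tool call to move; the robot and the scene stay as the last step left them, time stands still between calls to the robot, and variables do not carry over. Pictures are saved under pics/ and viewed, at most 10 in all, crops included, and the job is handed in when it is done.

Besides the shell and the picture viewer there is one more tool, called as a command line: name --argument value ..., lists and objects as JSON in quotes. jog_arm: Moves the arm, as the interface text tells. Its arguments: {"type":"object","properties":{"plan":{"type":"array"}},"required":["plan"]}

```bash
mkdir -p pics; ls
python3 - <<'E'
from bench import *
import cv2,numpy as np
print(read_state(), tcp_to_grasp)
for n in("scene","top"):
    d=get_image(n); np.savez(n+"0.npz",**d); cv2.imwrite(f"pics/{n}0.png",d["img"][:,:,::-1])
    print(n,d["intrinsics"],d["extrinsics"])
E
```

```text
pics
{'clock': 0.0, 'joints': array([-9.82415433e-01,  3.85584652e-01,  6.62235922e-03, -5.02086228e-04,
       -1.19398281e+00, -2.58591042e-01]), 'joint_vel': array([-9.28637992e-04,  1.45599515e-03,  1.92021413e-04, -1.34816188e-03,
       -6.78739696e-04,  4.78103720e-05]), 'joint_efforts': array([-1.34843420e-03, -3.92289627e+01,  1.88401669e+01,  4.18617994e+00,
       -4.67177946e-03, -1.32713637e-05]), 'position': array([ 202.22946862, -590.76545359,  230.20279964]), 'ee_rot': array([-1.64057215e-01,  9.86450212e-01,  1.07536238e-03, -2.28790335e-04]), 'contact_force': array([0.25258039, 0.19519488, 1.4687961 ]), 'wrist_torque': array([ 0.01437196, -0.01926588,  0.03994179]), 'grasp_force': 0.0, 'gripper_width': 85.48802690811986} 18.700000000000003
scene [[359.40215917   0.         257.09349777]
 [  0.         359.40215917 197.05337165]
 [  0.           0.           1.        ]] [[ 4.29865587e-01 -4.98748180e-01  7.52639243e-01 -1.27792373e+02]
 [-9.02699818e-01 -2.20164249e-01  3.69676537e-01 -4.95980604e+02]
 [-1.86712465e-02 -8.38318529e-01 -5.44860926e-01  5.23545085e+02]
 [ 0.00000000e+00  0.00000000e+00  0.00000000e+00  1.00000000e+00]]
top [[483.09278614   0.         253.37477223]
 [  0.         483.09278614 190.50468788]
 [  0.           0.           1.        ]] [[-2.81368595e-02 -9.99037029e-01  3.36649951e-02  4.67275277e+02]
 [-9.99555389e-01  2.77871220e-02 -1.08119957e-02 -1.97553908e+02]
 [ 9.86613072e-03 -3.39542429e-02 -9.99374689e-01  9.19890187e+02]
 [ 0.00000000e+00  0.00000000e+00  0.00000000e+00  1.00000000e+00]]
```

View pics/scene0.png

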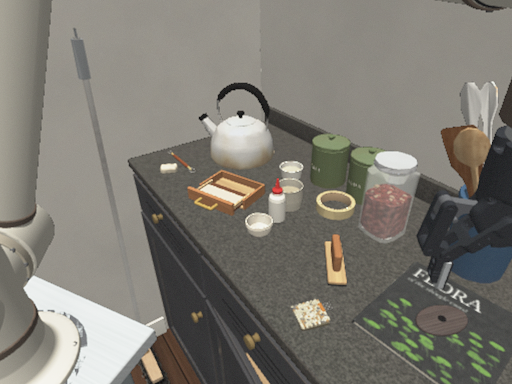

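View pics/top0.png

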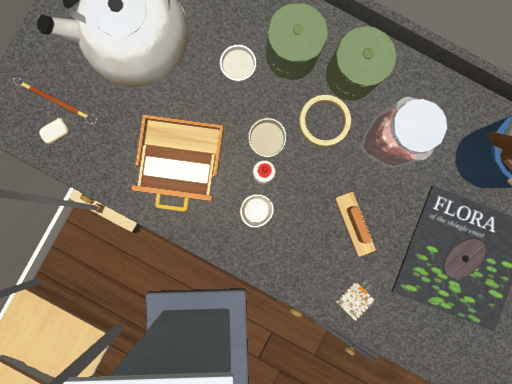

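The scene view shows the jig at (228,192), its pull at (205,204), the bottle at (277,203), and the stamp at (336,262). In the top view, the strip is at (176,170), the pull at (171,202), the stamp at (356,225), the pots at (267,137) and (257,210), and the bottle at (264,171).

```bash
cat > h.py <<'E'
import numpy as np,cv2
def load(n): return dict(np.load(n))
def ray(d,uv,z):
    """pixel(s) -> world points on plane z"""
    uv=np.atleast_2d(uv).astype(float);K,T=d["intrinsics"],d["extrinsics"]
    r=np.c_[(uv-K[[0,1],[2,2]])/K[0,0],np.ones(len(uv))]@T[:3,:3].T
    return T[:3,3]+r*((z-T[2,3])/r[:,2])[:,None]
def cloud(d):
    K,T=d["intrinsics"],d["extrinsics"];v,u=np.mgrid[:384,:512];Z=d["range_z"]
    return np.stack([(u-K[0,2])/K[0,0]*Z,(v-K[1,2])/K[0,0]*Z,Z],-1)@T[:3,:3].T+T[:3,3]
def rect(d,mask,z):
    """largest blob of mask, cast on plane z -> centre, sizes, long-axis angle deg"""
    n,l,s,c=cv2.connectedComponentsWithStats(mask.astype(np.uint8)); k=1+s[1:,4].argmax()
    v,u=np.nonzero(l==k); p=ray(d,np.c_[u,v],z)[:,:2]
    (cx,cy),(w,h),a=cv2.minAreaRect(p.astype(np.float32))
    if w<h: w,h,a=h,w,a+90
    return np.round([cx,cy,*p.mean(0),w,h,(a+90)%180-90],1),len(u)
def roi(m,x0,x1,y0,y1):
    o=np.zeros_like(m);o[y0:y1,x0:x1]=m[y0:y1,x0:x1];return o
E
python3 - <<'E'
from h import *
d=load("top0.npz");hsv=cv2.cvtColor(d["img"],cv2.COLOR_RGB2HSV);H,S,V=[hsv[...,i].astype(int) for i in range(3)]
P=cloud(d)
for n,(u,v) in dict(strip=(176,170),pull=(171,207),panel=(172,195),foot=(345,205),foot2=(366,247),grip=(357,222),pot=(267,121),pin=(257,196),bot=(264,171),counter=(310,180)).items(): print(n,hsv[v,u],P[v,u].round(1))
print("strip",rect(d,roi((S<60)&(V>170),130,225,120,215),25))
print("pull",rect(d,roi((S>150)&(V>120)&(H>17)&(H<32),145,200,188,215),26))
print("stamp foot+grip",rect(d,roi((S>70)&(V>90),330,380,185,262),12))
hz=roi((P[...,2]>35)&(P[...,2]<70),330,380,185,262); print("grip depth",rect(d,hz,54))
hz=roi((P[...,2]>5)&(P[...,2]<25),330,380,185,262); print("foot depth",rect(d,hz,12))
hz=roi((P[...,2]>36)&(P[...,2]<55),125,225,175,210); print("panel",rect(d,hz,43.5))
for n,r in dict(pot=(245,290,115,158),bot=(252,278,158,184),pin=(238,276,192,228)).items():
    m=roi(P[...,2]>8,*r);q=P[m];print(n,q[:,:2].min(0),q[:,:2].max(0),q[:,2].max())
b=cv2.resize(d["img"][105:220,120:285],None,fx=4,fy=4,interpolation=cv2.INTER_CUBIC);cv2.imwrite("pics/j.png",b[:,:,::-1])
E
```

```text
strip [ 24   5 255] [539.3 -65.2  26.5]
pull [ 23 164 236] [471.1 -55.2  31.1]
panel [ 14 160 217] [492.7 -60.   47. ]
foot [ 21 105 237] [ 465.8 -379.    11.8]
foot2 [ 21 104 242] [ 386.  -415.5   13.1]
grip [ 14 164 215] [ 434.8 -390.8   55.5]
pot [ 20  46 128] [ 622.2 -235.3   47.7]
pin [ 21  37 188] [ 487.  -213.6   29.5]
bot [  2 181 163] [ 527.6 -225.4   99.7]
counter [25 16 93] [ 5.153e+02 -3.161e+02 -1.000e-01]
strip (array([540.7, -64.8, 540.6, -65.4, 120.2,  35. ,  80.7]), 1213)
pull (array([479.5, -54.9, 475.6, -54.2,  59. ,  24.8,  80.5]), 188)
stamp foot+grip (array([ 430.3, -396.5,  430.2, -396.4,  121. ,   37.9,   19.6]), 1284)
grip depth (array([ 430.2, -394.9,  430.2, -395.3,   70.3,   19.2,   19.3]), 392)
foot depth (array([ 430.2, -396.5,  430.9, -392.5,  119.5,   37. ,   19.5]), 768)
panel (array([497.2, -58.8, 497.2, -58.9, 145.1,   9.8,  80.8]), 439)
pot [ 467.27527721 -266.30029473] [ 625.10045489 -197.55390799] 919.8901873884481
bot [ 467.27527721 -246.77269535] [ 550.35379161 -197.55390799] 919.8901873884481
pin [ 430.04684229 -242.38010125] [ 490.83278795 -181.41982662] 919.8901873884481
```

View pics/j.png

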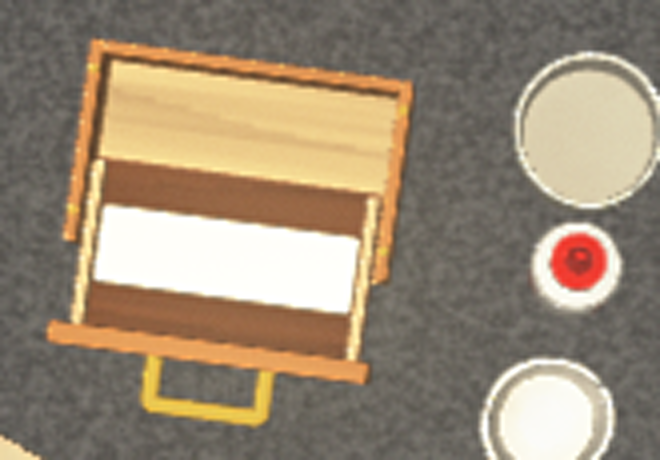

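jog_arm --plan '[[0,[-1,1,0],[0,0,0]],[0,[-1,1,0],[0,0,0]],[0,[-1,1,0],[0,0,0]],[0,[-1,1,0],[0,0,0]]]'

```text
clock: 0.6
position: [265.1, -463.7, 231.5]
ee_rot: [-0.165, 0.986, -0.0, 0.0]
contact_force: [0.2, -0.5, 0.1]
gripper_width: 12.1
grasp_force: 0.0
```

```bash
cat >> h.py <<'E'
from scipy.spatial.transform import Rotation as R
def go(s,p,yaw):
    """shift/turn fractions from state s to TCP p with tool down, tool y at yaw deg"""
    r=R.from_quat(s["ee_rot"]);a=np.radians(yaw);y=np.array([np.cos(a),np.sin(a),0]);z=np.array([0,0,-1.])
    g=R.from_matrix(np.c_[np.cross(y,z),y,z])
    return (r.inv().apply(np.array(p)-s["position"])/100).round(3),(np.degrees((r.inv()*g).as_rotvec())/60).round(4)
JX=np.array([np.cos(np.radians(-9.3)),np.sin(np.radians(-9.3))])
E
python3 - <<'E'
from h import *
from bench import *
s=read_state();print(s["position"],s["clock"],s["gripper_width"])
p=np.array([470.6,-53.3])-40*JX
print(go(s,[*p,100],80.7),p)
P=cloud(load("top0.npz"));m=(abs(P[...,0]-p[0])<35)&(abs(P[...,1]-p[1])<25);print(np.percentile(P[m][:,2],[0,5,50,95,100]))
E
```

```text
[ 265.13399872 -463.65840398  231.51904597] 0.6 12.147715813165208
(array([-2.927,  3.401,  1.314]), array([-3.000e-04,  1.000e-04,  4.719e-01])) [431.12577134 -46.83584716]
[-4.98814422 -2.10693827  0.79754533  3.66828275 34.99574043]
```

jog_arm --plan '[[0,[-1,1,0],[0,0,0]],[0,[-1,1,0],[0,0,0]],[0,[-1,1,0],[0,0,0]]]'

```text
clock: 0.98
position: [327.6, -336.3, 231.4]
ee_rot: [-0.165, 0.986, -0.0, 0.0]
contact_force: [-0.2, -0.4, -0.0]
gripper_width: -0.3
grasp_force: 0.0
```

jog_arm --plan '[[0,[-1,1,0],[0,0,0]],[0,[-1,1,0],[0,0,0]],[0,[-1,1,0],[0,0,0]]]'

```text
clock: 1.35
position: [390.6, -209.2, 231.4]
ee_rot: [-0.165, 0.986, -0.0, 0.0]
contact_force: [-0.5, -0.9, 0.5]
gripper_width: -0.1
grasp_force: 0.0
```

jog_arm --plan '[[0,[-0.93,1,0.5],[0,0,0.472]],[0,[-0.93,1,0.5],[0,0,0.472]],[0,[-0.93,1,0.5],[0,0,0.472]],[0,[-0.93,1,0.5],[0,0,0.472]]]'

```text
clock: 1.85
position: [445.6, -85.0, 180.1]
ee_rot: [0.081, 0.997, -0.0, -0.001]
contact_force: [-0.3, -0.4, 0.1]
gripper_width: 0.1
grasp_force: 0.0
```

Run:
```python
from h import *
from bench import *
s=read_state();print(s["position"],s["clock"],s["gripper_width"])
p=np.array([470.6,-53.3])-40*JX
print(go(s,[*p,18],80.7))
```

```text
[445.56751358 -85.04757435 180.12778027] 1.85 0.1264000569560527
(array([0.201, 0.355, 1.621]), array([-0.0009, -0.0021, -0.0008]))
```

jog_arm --plan '[[0,[0.2,0.355,0.6],[0,0,0]],[0,[0.2,0.355,0.6],[0,0,0]],[0,[0.2,0.355,0.9],[0,0,0]],[0,[0.2,0.355,0.9],[0,0,0]]]'

```text
clock: 2.35
position: [430.5, -48.5, 90.7]
ee_rot: [0.083, 0.997, -0.001, -0.001]
contact_force: [0.2, -0.3, -0.1]
gripper_width: 0.2
grasp_force: 0.0
```

jog_arm --plan '[[0,[0,0,0.4],[0,0,0]],[0,[0,0,0.72],[0,0,0]],[0,[0,0,0.72],[0,0,0]],[0,[-0.1,0,0.72],[0,0,0]],[0,[-0.2,0,0.72],[0,0,0]],[0,[-0.26,0,0.72],[0,0,0]],[0,[-0.32,0,0.72],[0,0,0]],[0,[-0.38,0,0.72],[0,0,0]],[0,[-0.44,0,0.72],[0,0,0]]]'

```text
clock: 3.48
position: [474.3, -54.5, 19.3]
ee_rot: [0.082, 0.997, -0.0, -0.0]
contact_force: [-1.3, -0.2, 0.9]
gripper_width: -0.1
grasp_force: 0.5
```

Run:
```python
from h import *
from bench import *
s=read_state();print(s["position"],s["clock"])
d=get_image("top");np.savez("top1.npz",**d);cv2.imwrite("pics/j1.png",cv2.resize(d["img"][105:220,120:285],None,fx=4,fy=4)[:,:,::-1])
P=cloud(d);hsv=cv2.cvtColor(d["img"],cv2.COLOR_RGB2HSV)
print("strip",rect(d,roi((hsv[...,1]<60)&(hsv[...,2]>170),130,225,120,215),25))
```

```text
[474.34928043 -54.54804129  19.28978046] 3.475
strip (array([559.3, -68.3, 559.3, -68.4, 119.1,  35. ,  80.8]), 1213)
```

View pics/j1.png

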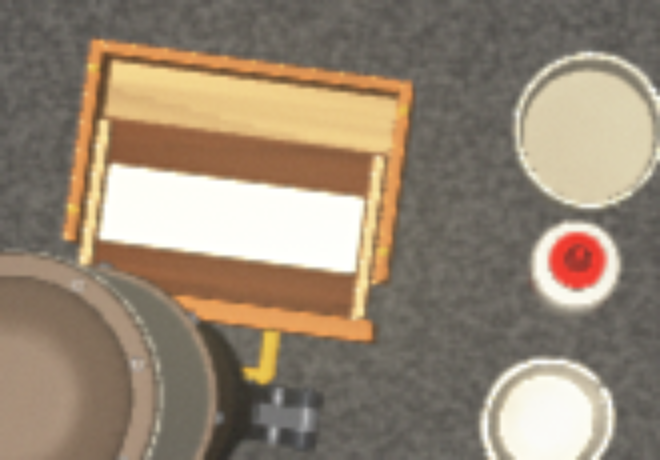

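The drawer has moved 19 mm; in the crop its front panel is still about 20 mm short of the rail ends at (380,283). I'll keep pushing slowly.

jog_arm --plan '[[0,[-0.04,0,0],[0,0,0]],[0,[-0.08,0,0],[0,0,0]],[0,[-0.11,0,0],[0,0,0]],[0,[-0.13,0,0],[0,0,0]],[0,[-0.15,0,0],[0,0,0]]]'

```text
clock: 4.15
position: [485.8, -57.0, 18.8]
ee_rot: [0.083, 0.997, -0.0, -0.003]
contact_force: [-8.2, 5.8, 4.1]
gripper_width: -0.1
grasp_force: 4.1
```

jog_arm --plan '[[0,[-0.02,0,0],[0,0,0]],[0,[-0.04,0,0],[0,0,0]]]'

```text
clock: 4.4
position: [491.7, -57.8, 18.9]
ee_rot: [0.082, 0.997, -0.0, -0.001]
contact_force: [-2.9, -0.8, -0.3]
gripper_width: -0.2
grasp_force: 0.8
```

```bash
cat > st.py <<'E'
from h import *
from bench import *
s=read_state();print(s["position"],s["clock"],s["contact_force"])
d=get_image("top");np.savez("top2.npz",**d)
hsv=cv2.cvtColor(d["img"],cv2.COLOR_RGB2HSV)
print("strip",rect(d,roi((hsv[...,1]<60)&(hsv[...,2]>170),130,225,120,215),25))
E
python3 st.py
```

```text
[491.70206341 -57.81254312  18.92132769] 4.4 [-2.94545866 -0.79561612 -0.33411033]
strip (array([576.8, -71.2, 576.8, -71.1, 119.1,  35. ,  80.8]), 1210)
```

jog_arm --plan '[[0,[-0.02,0,0],[0,0,0]],[0,[-0.03,0,0],[0,0,0]]]'

```text
clock: 4.7
position: [495.0, -58.0, 19.2]
ee_rot: [0.082, 0.997, -0.0, -0.001]
contact_force: [-5.1, 3.0, 4.2]
gripper_width: 0.0
grasp_force: 2.9
```

jog_arm --plan '[[0,[-0.02,0,0],[0,0,0]],[0,[-0.03,0,0],[0,0,0]]]'

```text
clock: 4.95
position: [495.1, -58.6, 18.8]
ee_rot: [0.083, 0.997, -0.0, -0.004]
contact_force: [-10.8, 5.9, 8.0]
gripper_width: 0.1
grasp_force: 5.7
```

```bash
python3 st.py
```

```text
[495.05224234 -58.5893244   18.83975184] 4.95 [-10.77901148   5.87781168   7.99336533]
strip (array([579.9, -71.5, 579.9, -71.6, 119.4,  35.1,  81. ]), 1210)
```

jog_arm --plan '[[0,[-0.02,0,0],[0,0,0]],[0,[-0.03,0,0],[0,0,0]]]'

```text
clock: 5.25
position: [495.0, -59.2, 18.4]
ee_rot: [0.083, 0.997, -0.001, -0.007]
contact_force: [-15.3, 6.4, 8.6]
gripper_width: -0.3
grasp_force: 7.7
```

```bash
cat >> st.py <<'E'
P=cloud(d)
# jig frame profile: heights along the jig's x near both rails
q=P.reshape(-1,3);c=np.array([579.9,-71.5]);l=(q[:,:2]-c)@np.c_[JX,[-JX[1],JX[0]]]
m=(q[:,2]>20)&(abs(l[:,1])<60)
for a in range(-48,66,3):
    k=m&(abs(l[:,0]-a)<1.5); print(a,np.percentile(q[k,2],[10,50]).round(0) if k.any() else '-',end='; ')
cv2.imwrite("pics/j2.png",cv2.resize(d["img"][105:220,120:285],None,fx=4,fy=4)[:,:,::-1])
E
python3 st.py
```

```text
[495.01747127 -59.1857624   18.37955874] 5.25 [-15.33340152   6.36165165   8.5590198 ]
strip (array([580. , -71.2, 580. , -71.8, 120.2,  34.8,  80.8]), 1205)
-48 [ 41. 368.]; -45 [ 44. 367.]; -42 [ 44. 365.]; -39 [42. 44.]; -36 [20. 21.]; -33 [20. 21.]; -30 [20. 21.]; -27 [20. 21.]; -24 [20. 21.]; -21 [20. 21.]; -18 [21. 24.]; -15 [24. 26.]; -12 [24. 26.]; -9 [24. 26.]; -6 [24. 26.]; -3 [24. 26.]; 0 [24. 26.]; 3 [24. 26.]; 6 [23. 26.]; 9 [24. 26.]; 12 [24. 26.]; 15 [24. 26.]; 18 [21. 25.]; 21 [20. 21.]; 24 [20. 21.]; 27 [20. 20.]; 30 [20. 21.]; 33 [20. 21.]; 36 [20. 21.]; 39 [20. 21.]; 42 -; 45 [32. 32.]; 48 [23. 30.]; 51 [29. 31.]; 54 [28. 29.]; 57 -; 60 -; 63 -;
```

View pics/j2.png

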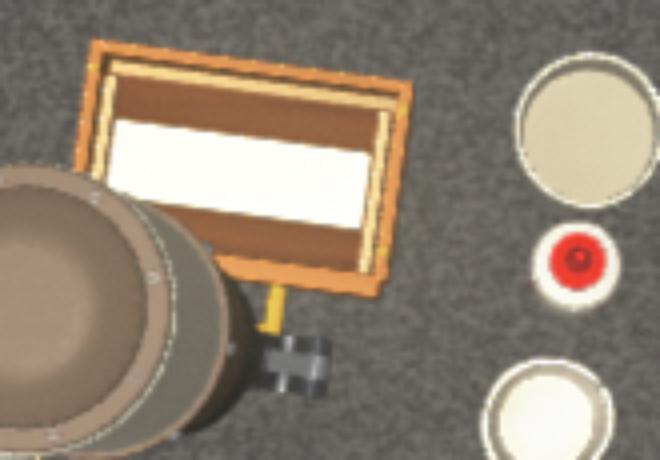

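The panel is now flush with the rail ends at (385,285) and the force rises against a hard stop, so the drawer is home. Next I back off.

jog_arm --plan '[[0,[0.1,0,0],[0,0,0]],[0,[0.3,0,0],[0,0,0]],[0,[0.4,0,0],[0,0,0]],[0,[0.4,0,-0.5],[0,0,0]],[0,[0.4,0,-1],[0,0,0]],[0,[0.4,0,-1],[0,0,0]]]'

```text
clock: 6.05
position: [466.4, -51.9, 123.7]
ee_rot: [0.082, 0.997, 0.001, 0.006]
contact_force: [-0.4, -0.1, 0.5]
gripper_width: -0.2
grasp_force: 0.0
```

jog_arm --plan '[[30,[0,0,-0.6],[0,0,0]],[30,[0.2,-0.6,-0.8],[0,0,0]],[30,[0.2,-1,-0.8],[0,0,0]],[30,[0.2,-1,-0.8],[0,0,0]]]'

```text
clock: 6.55
position: [425.8, -149.8, 199.1]
ee_rot: [0.084, 0.996, -0.0, 0.0]
contact_force: [-0.3, 0.4, 0.3]
gripper_width: 29.9
grasp_force: 0.0
```

Run:
```python
from h import *
from bench import *
s=read_state();print(s["position"],s["clock"],s["contact_force"])
print(go(s,[430.2,-396,120],109.5))
d=get_image("top");np.savez("top2.npz",**d);hsv=cv2.cvtColor(d["img"],cv2.COLOR_RGB2HSV)
print("strip",rect(d,roi((hsv[...,1]<60)&(hsv[...,2]>170),130,225,120,215),25))
```

```text
[ 425.82405369 -149.77981187  199.09533511] 6.55 [-0.33083562  0.42359612  0.27610431]
(array([-0.455, -2.42 ,  0.791]), array([-2.00e-04,  9.00e-04, -4.86e-01]))
strip (array([579.8, -71.7, 579.8, -71.7, 118.8,  34.7,  80.8]), 1197)
```

Drawer stays home. Next I move to the stamp.

jog_arm --plan '[[55,[0,-1,0],[0,0,0]],[55,[0,-1,0],[0,0,0]],[55,[0,-1,0],[0,0,0]]]'

```text
clock: 6.98
position: [410.0, -247.5, 198.3]
ee_rot: [0.083, 0.997, 0.0, -0.001]
contact_force: [-0.0, 0.0, -0.5]
gripper_width: 55.5
grasp_force: 0.0
```

jog_arm --plan '[[55,[-0.45,-1,0],[0,0,-0.486]],[55,[-0.45,-1,0.3],[0,0,-0.486]],[55,[-0.45,-1,0.7],[0,0,-0.486]],[55,[-0.45,-1,0.7],[0,0,-0.486]],[55,[-0.45,-1,0.7],[0,0,-0.486]]]'

```text
clock: 7.6
position: [439.2, -352.1, 130.5]
ee_rot: [-0.172, 0.985, -0.001, 0.001]
contact_force: [0.5, 0.1, -0.5]
gripper_width: 55.1
grasp_force: 0.0
```

Run:
```python
from h import *
from bench import *
s=read_state();print(s["position"],s["clock"])
print(go(s,[430.2,-396,100],109.5))
```

```text
[ 439.16290402 -352.05821021  130.49165803] 7.6
(array([ 0.233, -0.383,  0.305]), array([-0.0016,  0.0007,  0.0042]))
```

jog_arm --plan '[[55,[0.23,-0.383,0.1],[0,0,0.003]],[55,[0.23,-0.383,0.3],[0,0,0.003]],[55,[0.23,-0.383,0.3],[0,0,0.003]],[55,[0.23,-0.383,0.3],[0,0,0.003]]]'

```text
clock: 8.1
position: [430.5, -396.3, 101.4]
ee_rot: [-0.17, 0.985, -0.001, 0.001]
contact_force: [0.6, 0.2, 1.2]
gripper_width: 55.0
grasp_force: 0.0
```

Run:
```python
from h import *
from bench import *
s=read_state();print(s["position"],s["clock"])
print(go(s,[430.2,-396,21],109.5))
d=get_image("scene");cv2.imwrite("pics/s1.png",cv2.resize(d["img"][160:320,260:440],None,fx=3.5,fy=3.5)[:,:,::-1])
```

```text
[ 430.46753816 -396.28780418  101.36685065] 8.1
(array([0.003, 0.006, 0.804]), array([-0.0026,  0.0019,  0.002 ]))
```

View pics/s1.png

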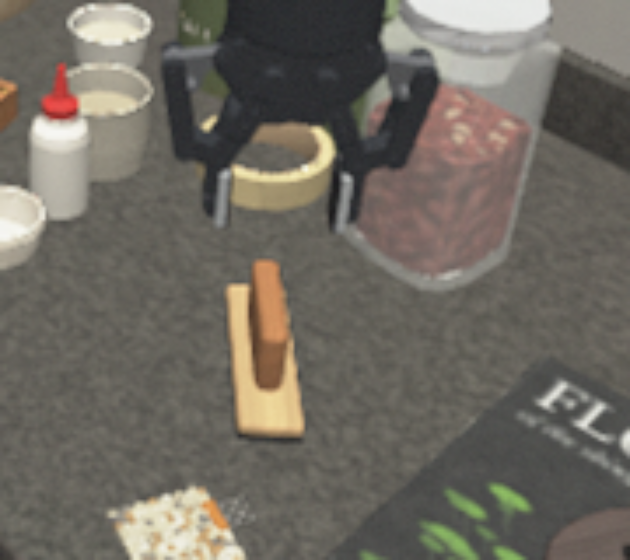

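The open fingers (crop columns 215 and 345) straddle the grip at (270,320). Next: descend and close.

jog_arm --plan '[[55,[0,0.005,0.4],[0,0,0]],[55,[0,0.005,0.7],[0,0,0]],[55,[0,0.005,0.8],[0,0,0]],[55,[0,0.005,0.8],[0,0,0]],[10,[0,0.005,0.8],[0,0,0]],[10,[0,0.005,0.8],[0,0,0]],[10,[0,0.005,0.8],[0,0,0]],[5,[0,0.005,0.8],[0,0,0]],[5,[0,0.005,0.8],[0,0,0]],[5,[0,0.005,0.8],[0,0,0]]]'

```text
clock: 9.4
position: [430.0, -396.5, 20.7]
ee_rot: [-0.17, 0.985, -0.001, 0.001]
contact_force: [-0.2, 0.5, 7.3]
gripper_width: 15.1
grasp_force: 59.5
```

jog_arm --plan '[[5,[0,0,0],[0,0,0]],[5,[0,0,-0.1],[0,0,0]],[5,[0,0,-0.4],[0,0,0]],[5,[0,0,-0.7],[0,0,0]],[5,[0,0,-1],[0,0,0]],[5,[0,0,-1],[0,0,0]]]'

```text
clock: 10.15
position: [430.1, -396.6, 121.9]
ee_rot: [-0.17, 0.985, -0.002, 0.002]
contact_force: [0.7, -0.2, -1.5]
gripper_width: 15.0
grasp_force: 58.6
```

Run:
```python
from h import *
from bench import *
s=read_state();print(s["position"],s["clock"],s["gripper_width"],s["grasp_force"],s["contact_force"])
print(go(s,[579.8,-71.7,180],170.8))
d=get_image("scene");cv2.imwrite("pics/s2.png",cv2.resize(d["img"][130:300,260:440],None,fx=3.5,fy=3.5)[:,:,::-1])
```

```text
[ 430.13577205 -396.56208846  121.89563165] 10.15 14.973547294303415 58.6333429813385 [ 0.73334073 -0.21603822 -1.49144528]
(array([-2.5  ,  2.558, -0.582]), array([-5.2000e-03,  1.0000e-03, -1.0206e+00]))
```

View pics/s2.png

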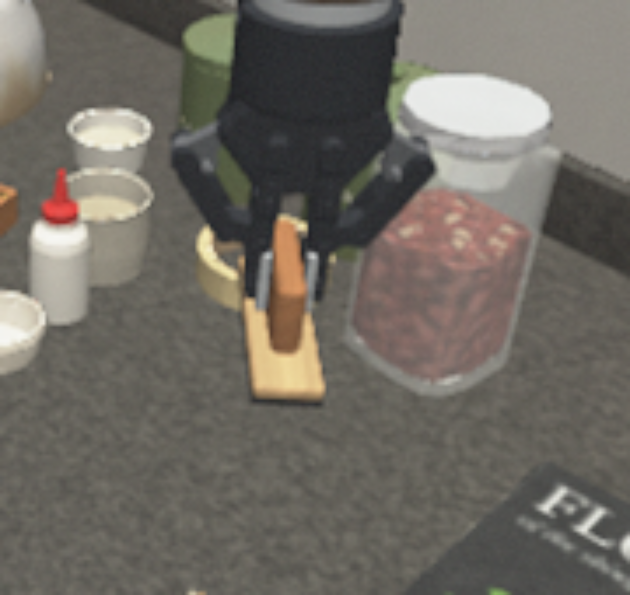

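The stamp hangs level in the fingers at (285,320) in the crop. I'll lift it and carry it over.

jog_arm --plan '[[5,[0,0,-0.35],[0,0,0]],[5,[0,0,-0.7],[0,0,0]],[5,[-0.2,0.2,-0.7],[0,0,0]],[5,[-0.5,0.5,-0.7],[0,0,0]],[5,[-0.8,0.82,-0.7],[0,0,0]],[5,[-0.8,0.82,-0.7],[0,0,0]]]'

```text
clock: 10.95
position: [476.9, -289.3, 187.5]
ee_rot: [-0.171, 0.985, 0.001, -0.001]
contact_force: [0.4, 0.1, -1.3]
gripper_width: 15.2
grasp_force: 58.8
```

jog_arm --plan '[[5,[-0.25,0.25,0],[0,0,0]],[5,[-0.6,0.6,0],[0,0,0]],[5,[-0.9,0.9,0],[0,0,0]],[5,[-0.9,0.9,0],[0,0,0]]]'

```text
clock: 11.45
position: [531.8, -175.3, 187.8]
ee_rot: [-0.171, 0.985, 0.0, -0.001]
contact_force: [-0.4, 0.6, -0.2]
gripper_width: 15.1
grasp_force: 58.9
```

jog_arm --plan '[[5,[-0.2,0.2,0],[0,0,-0.15]],[5,[-0.4,0.4,0],[0,0,-0.3]],[5,[-0.6,0.6,0],[0,0,-0.45]],[5,[-0.8,0.8,0],[0,0,-0.6]],[5,[-0.8,0.84,0],[0,0,-0.75]],[5,[-0.8,0.84,0],[0,0,-0.9]],[5,[-0.8,0.84,0],[0,0,-1]],[5,[-0.8,0.84,0],[0,0,-1]]]'

```text
clock: 12.45
position: [578.1, -72.2, 188.2]
ee_rot: [-0.639, 0.769, 0.001, -0.001]
contact_force: [-0.3, -0.2, -1.1]
gripper_width: 15.2
grasp_force: 58.9
```

Run:
```python
from h import *
from bench import *
s=read_state();print(s["position"],s["clock"],s["gripper_width"],s["grasp_force"])
print(go(s,[579.8,-71.7,100],170.8))
for n in("scene","top"):
    d=get_image(n);np.savez(n+"3.npz",**d)
    if n=="scene":cv2.imwrite("pics/s3.png",cv2.resize(d["img"][100:260,150:330],None,fx=3.5,fy=3.5)[:,:,::-1])
```

```text
[578.0715906  -72.19588543 188.21548388] 12.45 15.164695186959339 58.940194845199585
(array([-0.009, -0.018,  0.882]), array([ 0.0022, -0.0005, -0.0235]))
```

View pics/s3.png

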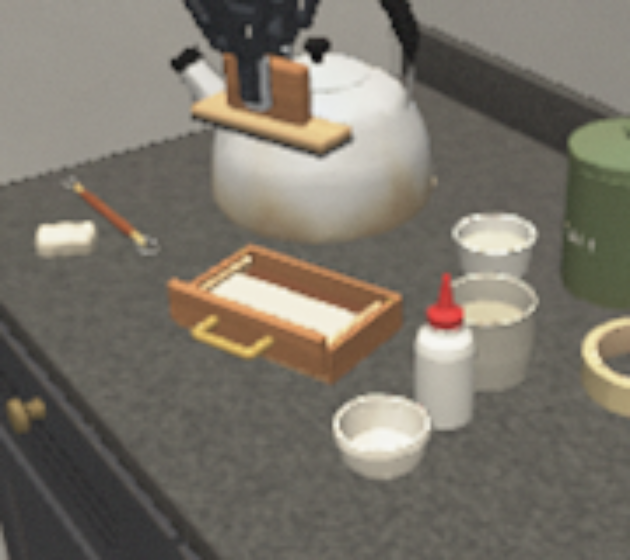

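The stamp is level above the jig, with its foot from (195,105) to (350,130) in the crop. I'll check its offset in the hand and the kettle clearance.

Run:
```python
from h import *
t=load("top2.npz");P=cloud(t);m=roi(P[...,2]>20,60,200,0,100)&(P[...,2]<400);q=P[m]
r=np.hypot(q[:,0]-580,q[:,1]+72)
for z in range(20,260,40):
    k=(q[:,2]>=z)&(q[:,2]<z+40);print(z,k.sum(),q[k][r[k].argmin()].round(),r[k].min().round()) if k.any() else 0
d=load("scene3.npz");P=cloud(d);hsv=cv2.cvtColor(d["img"],cv2.COLOR_RGB2HSV);H,S,V=[hsv[...,i].astype(int) for i in range(3)]
J=np.c_[JX,[-JX[1],JX[0]]]
c=np.array([578.07,-72.2])
m=roi((P[...,2]>120)&(P[...,2]<240)&(S>70)&(V>70)&(H<28)&(np.hypot(P[...,0]-c[0],P[...,1]-c[1])<85),150,330,100,180)
q=P[m];l=(q[:,:2]-c)@J
f=(q[:,2]>172)&(q[:,2]<186);g=q[:,2]>190
print("foot",f.sum(),l[f].min(0),l[f].max(0),"grip",l[g].min(0),l[g].max(0),"z",np.percentile(q[:,2],[0,2,98,100]))
s=(S<60)&(V>120)
print("strip scene",rect(d,roi(s&(abs(P[...,2]-25)<6)&(np.hypot(P[...,0]-580,P[...,1]+72)<75),150,330,100,260),25))
```

```text
20 1230 [707. -26.  24.] 135.0
60 2725 [709. -15.  60.] 141.0
100 4272 [732. -19. 101.] 161.0
140 198 [790.   5. 145.] 224.0
180 98 [782.  50. 206.] 236.0
foot 319 [-21.07833191 -60.66062488] [15.03359416 60.42590884] grip [-39.57231085 -35.42540527] [11.23047355 33.80801603] z [171.27671461 172.57769861 221.50061643 237.00873079]
strip scene (array([580.3, -68.6, 579.4, -70.3, 121.1,  35.6,  79.5]), 286)
```

jog_arm --plan '[[5,[-0.009,-0.018,0.2],[0,0,-0.0235]],[5,[-0.009,-0.018,0.5],[0,0,-0.0235]],[5,[-0.009,-0.018,0.8],[0,0,-0.0235]],[5,[-0.009,-0.018,0.88],[0,0,-0.0235]],[5,[-0.009,-0.018,0.88],[0,0,-0.0235]],[5,[-0.009,-0.018,0.88],[0,0,-0.0235]]]'

```text
clock: 13.3
position: [581.8, -70.5, 102.7]
ee_rot: [-0.649, 0.761, -0.001, 0.001]
contact_force: [0.4, 0.4, -0.8]
gripper_width: 14.9
grasp_force: 58.9
```

Run:
```python
from h import *
from bench import *
s=read_state();print(s["position"],s["clock"],s["grasp_force"])
print(go(s,[579.8,-71.6,56],170.8))
```

```text
[581.82708774 -70.49375567 102.70172427] 13.3 58.91634285449982
(array([0.014, 0.019, 0.467]), array([-0.0025,  0.0004,  0.0027]))
```

jog_arm --plan '[[5,[0.007,0.01,0.15],[0,0,0]],[5,[0.007,0.01,0.3],[0,0,0]],[5,[0.007,0.01,0.4],[0,0,0]],[5,[0.007,0.01,0.46],[0,0,0]],[5,[0.007,0.01,0.46],[0,0,0]],[5,[0.007,0.01,0.46],[0,0,0]],[5,[0.007,0.01,0.46],[0,0,0]]]'

```text
clock: 14.18
position: [580.1, -70.9, 55.8]
ee_rot: [-0.649, 0.761, -0.0, 0.0]
contact_force: [1.0, -0.6, -1.7]
gripper_width: 15.8
grasp_force: 58.9
```

Run:
```python
from h import *
from bench import *
for i in range(4):
    d=get_image(["scene","top"][i%2]);s=read_state();print(s["position"],s["clock"],s["grasp_force"],go(s,[579.8,-71.6,56.5],170.8))
    if i==0: cv2.imwrite("pics/s4.png",cv2.resize(d["img"][120:230,165:290],None,fx=5,fy=5)[:,:,::-1]);np.savez("scene4.npz",**d)
d=load("scene4.npz");P=cloud(d);hsv=cv2.cvtColor(d["img"],cv2.COLOR_RGB2HSV)
```

```text
[580.03535887 -70.91383569  55.78540883] 14.225 58.92412841320038 (array([ 0.007,  0.001, -0.007]), array([-0.0009,  0.0003,  0.0028]))
[579.95592939 -70.94863084  55.71986919] 14.275 58.92427146434784 (array([ 0.007,  0.001, -0.008]), array([-0.0007,  0.0002,  0.0028]))
[579.8902321  -70.94914029  55.63082533] 14.325 58.9239102602005 (array([ 0.007, -0.   , -0.009]), array([-0.0006,  0.0002,  0.0028]))
[579.84452307 -70.94223553  55.57790511] 14.375 58.92348110675812 (array([ 0.007, -0.001, -0.009]), array([-0.0005,  0.0002,  0.0028]))
```

View pics/s4.png

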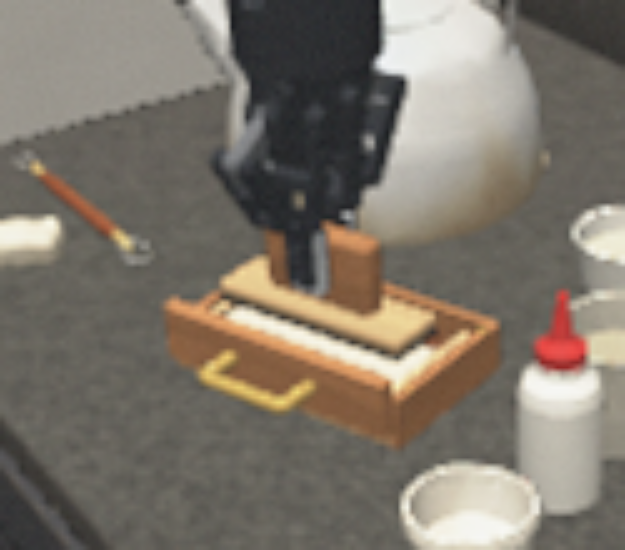

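The stamp is level and centred over the strip, about 10 mm above it, with a visible gap along (230–430, 310–370). The pots and bottle haven't moved, so I'll hand in.

jog_arm --plan '[[5,[0,0,0],[0,0,0]],[5,[0,0,0],[0,0,0]],[5,[0,0,0],[0,0,0]]]'

```text
clock: 14.75
position: [579.7, -71.0, 55.3]
ee_rot: [-0.649, 0.761, 0.0, -0.0]
contact_force: [-0.2, 0.1, -0.3]
gripper_width: 15.3
grasp_force: 58.9
```

```bash
python3 -c "
from bench import *
print(job_done())"
```

```text
the job is handed in; nothing more can be done
None
```

I pushed the drawer home to its stop and handed the job in with the stamp held level about 10 mm above the clay strip, centred and lined up with it by my measurements; no verdict was returned.

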